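# Back off the padding press

## Robot

A 7-joint arm with a two-finger parallel gripper is mounted at the origin on the work surface. World frame = base frame: x ahead of the robot, y to its left, z up, the work surface at z = 0. Lengths are in m, angles in rad, forces in N, time in s.
With the tool pointing down it reaches from about 0.425 to 0.875 m from the base axis. Payload 9.9 kg.
Tool frame: the origin (TCP) lies at the very end of the fingers, on their centre line; the grasp point (between the pads) lies grip_point_offset behind it (grip_point_offset is the distance from the TCP to the grasp point, in m); z points along the fingers, y is the direction in which the jaws open and shut (so a half turn about z gives the same grasp; the last joint's range is limited). The gripper opens to 85 mm and grips with 20 to 120 N. Pads are 22 mm wide; open, the fingers measure 114 mm over their backs; the gripper's body (76 mm by 85 mm) begins 54 mm behind the grasp point. The pads swing forward as they close: fully open they stand 13 mm farther back than shut.
Start: joints at [-1.373, 0.576, 0.025, 1.437, -0.015, 1.129, -0.057], TCP at [0.188, 0.648, 0.231] pointing down, gripper open.
Joint ranges: [-2.76, 2.76], [-0.34, 2.15], [-1.52, 1.57], [0.19, 2.46], [-1.09, 4.23], [0.17, 1.99], [-2.82, 2.82]. Speed limits (rad/s): [2.22, 2.22, 3.01, 3.01, 3.14, 3.14, 3.14].

## Interface

Orientations are given as a unit quaternion [x, y, z, w].
In Python, from bench import sense, read_camera, finish_job, grip_point_offset gives the robot as it stands. The module is installed in compiled form; this text tells all that it offers.
- The arm moves only by the tool servo_tool, never from a script. Its argument "commands" is a list that holds one entry, the list of rows, each a list of 7 numbers: the shift along the tool's x, y, z in m, then the turn, a rotation vector about the tool's x, y, z in degrees, then the opening, from 0 (shut) to 1 (fully open). A call has exactly 8 rows; each row is the pose to reach, as a shift and turn from the pose commanded when the call began, along the tool's axes at that moment; what a row does not reach only later rows make up. A row lasts 1/8 s, in which the tool goes at most 62.5 mm and 10.7 degrees, less where a joint would pass 70% of its speed; a pose out of reach is approached as far as the arm can. A call with a gripper value outside its range is refused whole. The fingers move at their own pace and stop on an object; the grip force is fixed at half the most. Time passes only in rows, so rows that repeat a pose let the fingers close, or fill a call up. It gives the time, the measured TCP pose, the force and the opening at its end, in the units of the state.
- sense(): the state, without advancing time (a new reading comes with each control period).
- read_camera(name): name is "scene" or "top" or "wrist"; returns a dict with "pixels" (400x640x3 uint8, red, green, blue), "range_z" (400x640 float32, m along the optical axis (not along the pixel's ray), 0 where there is no reading), "camera_matrix" (3x3 intrinsics, pixels), "eye" and "orientation" of the camera in the world. Camera axes: x right, y down, z forward; pixel columns grow to the right and rows downward; lengths in m; the calibration is good to about 2 mm. A picture is of the moment at which its call begins.
- finish_job(): hands the job in, once; it reports no verdict.
The state is a dict: "time_s": time; "joint_pos": joint angles; "joint_velocities": joint speeds; "joint_efforts": joint torques, N m; "tcp_pos": TCP position; "eef_rot": TCP orientation; "ft_force": force on the tool from outside, world axes, zero at the start; "moment": the same for the moment, N m; "width": opening from 0.0 (shut) to 1.0 (fully open).
Only numpy, scipy, OpenCV 4.12 (cv2) and the standard library are available. Lean on these libraries where they do the work, as an engineer would, in place of code of your own. Each camera call takes 0.05 s, during which the arm holds its last target.

## Task

The pad of white packing slips has dried: open the press that holds it by unscrewing its handwheel anticlockwise (the wheel rises as it turns, so go up with it) until the pressing plate stands at least 12 mm above the pad, then let go of the wheel. The other press, holding brown cardboard dividers, is still setting: leave it screwed shut.

Things in the scene. Friction and masses are not known exactly. Their poses are not given: they have to be found in the camera images.
- pad_grip (a point): Centre (mid-thickness) of the wheel to turn: solid black disc 58 mm across, 18 mm thick, level, 0.174 m up at the start; grip across it from above, any direction. z up; turns and rises with the wheel. Fixed grey press, base 170 x 150 mm, yaw within 35 deg, left or right; bridge bar (150 x 34 mm) tops at 130 mm, 35 mm below the wheel. It holds a 40 mm thick pad of white paper, 148 x 96 mm.
- pad_wheel (a joint): Turn of that wheel, rad: 0 at the start, plate resting on the pad; grows anticlockwise seen from above, to a stop at 1.8. Steep right-hand thread: wheel, screw and plate rise together 12 mm per rad, so 1.0 rad lifts the plate 12 mm off the pad. Turning takes 0.35 N m of friction; it stays where it is left.
- card_grip (a point): Centre of the handwheel of the other press, to be left alone. Same build, but it holds a 25 mm thick stack of brown cardboard sheets, 150 x 98 mm, and its wheel sits 15 mm lower (0.159 m above the work surface).
- card_wheel (a joint): Turn of the other press's handwheel, rad: 0 = shut, as at the start; grows anticlockwise. Must stay shut.

How it is judged:
At the end, for the whole second after the job is handed in: The wheel of the press with the white pad has been turned anticlockwise so that its plate stands 12 mm or more above the pad (0.96 rad or 11.5 mm counts) and stays there; the other press's wheel is still shut (turned less than 0.15 rad) (value of joint pad_wheel above 0.96 rad and velocity of joint pad_wheel between -0.05 and 0.05 rad/s and value of joint card_wheel below 0.15 rad); the robot touches nothing.
It fails at once if the other press is unscrewed (more than 0.15 rad) (value of joint card_wheel above 0.15 rad).
It also fails if it takes over 32 s, if anything falls off the work surface, if the arm or the gripper's body presses on something with over 40 N, if the wrist force passes 120 N, or if a joint passes its speed limit or range.

## Working session

There is one attempt and no reset: what is moved stays moved. The work goes in short steps, Python scripts to look and compute and a tool call to move; the robot and the scene stay as the last step left them, time stands still between calls to the robot, and variables do not carry over. Pictures are saved under pics/ and viewed, and the job is handed in when it is done.

Besides the shell and the picture viewer there is one more tool, called after "Request:" by a JSON object that holds its "method" and its "body", one argument or row to a line. servo_tool: Moves the arm, as the interface text tells. Its arguments: {"type":"object","properties":{"commands":{"type":"array","items":{"type":"array","items":{"type":"array","items":{"type":"number"}}}}},"required":["commands"]}

```bash
mkdir -p pics
python3 - <<'E'
from bench import *
import cv2
print(sense(), grip_point_offset)
for n in ["scene","top"]:
    c=read_camera(n); cv2.imwrite(f"pics/{n}1.png",c["pixels"][:,:,::-1]); print(n,c["camera_matrix"],c["eye"],c["orientation"])
E
```

```text
{'time_s': 0.0, 'joint_pos': array([-1.37282245,  0.57652511,  0.02480329,  1.43792958, -0.01496567,
        1.12901834, -0.05652438]), 'joint_velocities': array([ 0.00064129,  0.00013078, -0.00116996, -0.00133502, -0.00038951,
       -0.00092973, -0.000827  ]), 'joint_efforts': array([ 2.91749056e-04, -7.65749145e+01,  2.25035727e+00, -2.85966128e+01,
        1.51741749e-02,  1.25446924e-02,  2.31306933e-05]), 'tcp_pos': array([0.18754302, 0.64793246, 0.23043886]), 'eef_rot': array([ 1.40392381e-01,  9.90095581e-01, -8.45249341e-04, -7.05713637e-05]), 'ft_force': array([-0.00057478,  0.52710655,  0.15441682]), 'moment': array([-0.01960053,  0.03745558, -0.00360003]), 'width': 0.9974717244307809} 0.0187
scene [[516.833898     0.         320.70894172]
 [  0.         516.833898   194.7546163 ]
 [  0.           0.           1.        ]] [1.07771673 0.03012179 0.9510857 ] [ 0.66088716  0.68585189 -0.21976588 -0.21104099]
top [[382.60704145   0.         320.76125384]
 [  0.         382.60704145 201.87479804]
 [  0.           0.           1.        ]] [ 5.07367642e-01 -4.64439445e-04  8.63803095e-01] [-0.6975163   0.7152158  -0.02596571  0.03554078]
```

View pics/scene1.png

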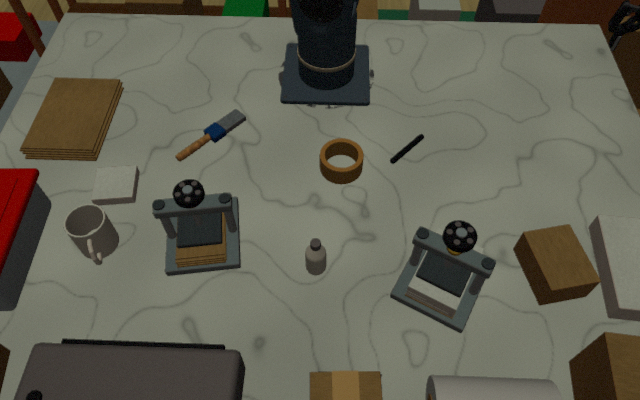

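View pics/top1.png

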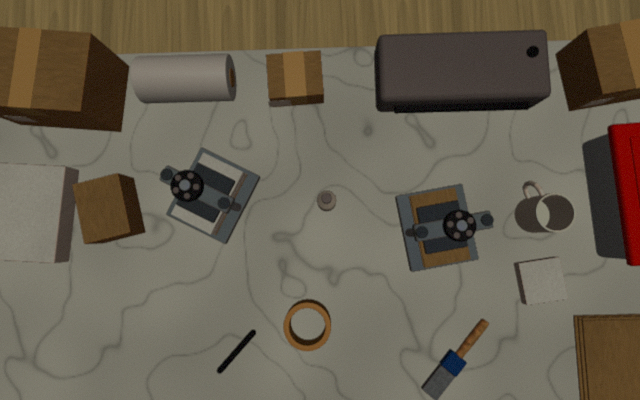

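The white-pad press is at top-image (187,185), and also at scene (460,236). The brown-cardboard press is at top (460,225). Next I'll measure both.

```bash
cat > h.py <<'E'
from bench import *
import numpy as np, cv2
from scipy.spatial.transform import Rotation as R
def cloud(n):
    c=read_camera(n); z=c["range_z"]; K=c["camera_matrix"]
    v,u=np.mgrid[0:400,0:640]
    P=np.stack([(u-K[0,2])/K[0,0]*z,(v-K[1,2])/K[1,1]*z,z],-1)
    W=P@R.from_quat(c["orientation"]).as_matrix().T+np.array(c["eye"])
    W[z==0]=np.nan
    return c["pixels"],W
E
python3 - <<'E'
from h import *
for n,pads in [("top",[(187,185),(460,225)]),("scene",[(460,236),(188,193)])]:
    p,W=cloud(n)
    for (u,v) in pads:
        s=np.s_[v-45:v+45,u-45:u+45]
        w=W[s].reshape(-1,3); c0=W[v,u]
        d=np.hypot(*(w[:,:2]-c0[:2]).T)
        m=(w[:,2]>0.148)&(w[:,2]<.21)&(d<.06)
        t=w[m]; zt=np.median(t[:,2])
        t=t[abs(t[:,2]-zt)<.006]
        (cx,cy),r=cv2.minEnclosingCircle(t[:,:2].astype(np.float32))
        print(n,(u,v),c0.round(4),"top z",zt.round(4),"circ",round(cx,4),round(cy,4),round(r,4),"mean",t.mean(0).round(4),len(t))
        b=w[(w[:,2]>.115)&(w[:,2]<.14)]
        rect=cv2.minAreaRect(b[:,:2].astype(np.float32)); print(" bar",rect, b[:,2].max())
print(R.from_quat(sense()["eef_rot"]).as_matrix().round(3))
E
```

```text
top (187, 185) [0.6028 0.2463 0.1885] top z 0.1836 circ 0.6044 0.251 0.0291 mean [0.6037 0.2502 0.1838] 756
 bar ((0.6044412851333618, 0.2514147162437439), (0.15015286207199097, 0.03309131786227226), 62.31147384643555) 0.1394130384065504
top (460, 225) [ 0.5197 -0.2396  0.1757] top z 0.1688 circ 0.5202 -0.2422 0.0289 mean [ 0.5199 -0.2408  0.169 ] 763
 bar ((0.5202512145042419, -0.24241890013217926), (0.033955495804548264, 0.15032514929771423), 9.180215835571289) 0.13974338401344488
scene (460, 236) [0.6121 0.2511 0.1877] top z 0.1841 circ 0.6044 0.253 0.0298 mean [0.6073 0.2519 0.1843] 738
 bar ((0.6053537130355835, 0.25277191400527954), (0.14948415756225586, 0.03771495446562767), 61.7597770690918) 0.13999775820847404
scene (188, 193) [ 0.5289 -0.2373  0.1734] top z 0.169 circ 0.5201 -0.2402 0.0299 mean [ 0.5231 -0.2395  0.1692] 605
 bar ((0.5210700035095215, -0.24014440178871155), (0.03644517436623573, 0.14854887127876282), 9.435885429382324) 0.13992119378293755
[[-0.961  0.278 -0.   ]
 [ 0.278  0.961 -0.001]
 [-0.    -0.001 -1.   ]]
```

Run:
```python
from h import *
for n in ["scene","top"]:
    p,W=cloud(n); w=W.reshape(-1,3); w=w[np.isfinite(w[:,0])]
    a=np.array([.188,.648]);b=np.array([.6045,.252]);d=b-a;L=np.linalg.norm(d);d/=L
    t=(w[:,:2]-a)@d; s=abs((w[:,:2]-a)@np.array([-d[1],d[0]]))
    for k in np.arange(-.05,L+.1,.05):
        q=w[(t>k)&(t<k+.05)&(s<.12)]
        print(n,round(k,2),len(q), q[:,2].max().round(3) if len(q) else None)
    q=w[np.hypot(w[:,0]-.6045,w[:,1]-.252)<.2]; i=q[:,2].argsort()[::-1][:5]; print(q[i])
    q=w[(w[:,0]>.5)&(w[:,0]<.7)&(w[:,1]>.35)&(w[:,1]<.5)];print(q[:,2].max())
```

```text
scene -0.05 1450 0.317
scene 0.0 2375 0.352
scene 0.05 1590 0.008
scene 0.1 1647 0.008
scene 0.15 1746 0.008
scene 0.2 1835 0.007
scene 0.25 1814 0.008
scene 0.3 1645 0.073
scene 0.35 1929 0.076
scene 0.4 2610 0.077
scene 0.45 1154 0.064
scene 0.5 937 0.186
scene 0.55 4532 0.193
scene 0.6 3764 0.187
scene 0.65 3384 0.064
[[0.60872787 0.2606343  0.19261078]
 [0.60726036 0.24549009 0.19257039]
 [0.60908455 0.24870605 0.19247524]
 [0.60293134 0.25115258 0.1924009 ]
 [0.59894684 0.24821469 0.19231368]]
0.07679672724361375
top -0.05 988 0.006
top 0.0 1921 0.005
top 0.05 2422 0.005
top 0.1 2480 0.006
top 0.15 2461 0.006
top 0.2 2447 0.006
top 0.25 2413 0.006
top 0.3 2468 0.074
top 0.35 2547 0.076
top 0.4 2938 0.075
top 0.45 2140 0.063
top 0.5 1804 0.186
top 0.55 2758 0.192
top 0.6 2516 0.184
top 0.65 2266 0.062
[[0.6059067  0.24340867 0.19165149]
 [0.61164759 0.25601826 0.19153893]
 [0.60088845 0.25433189 0.19105669]
 [0.60983603 0.2526254  0.19100069]
 [0.60064035 0.24368334 0.19080798]]
0.07636583061282964
```

Request:
{"method": "servo_tool", "body": {
  "commands": [
    [[0, 0, -0.01, 0, 0, 0, 1], [-0.04, -0.02, -0.02, 0, 0, 5, 1], [-0.085, -0.045, -0.02, 0, 0, 10, 1], [-0.13, -0.068, -0.02, 0, 0, 16, 1], [-0.18, -0.094, -0.02, 0, 0, 22, 1], [-0.23, -0.12, -0.02, 0, 0, 28, 1], [-0.28, -0.145, -0.02, 0, 0, 34, 1], [-0.32, -0.166, -0.02, 0, 0, 40, 1]]
  ]
}}

```text
time_s: 1.3
tcp_pos: [0.4508, 0.3982, 0.2524]
eef_rot: [0.473, 0.881, 0.001, 0.0]
ft_force: [0.2, 0.2, 1.1]
width: 0.999
```

The white-press wheel centre is at (0.6045, 0.252), with its top at about 0.184 m, as expected. The path is clear. I'll move to above the wheel.

Request:
{"method": "servo_tool", "body": {
  "commands": [
    [[-0.04, 0.009, 0, 0, 0, 4, 1], [-0.08, 0.018, 0, 0, 0, 8, 1], [-0.12, 0.028, 0, 0, 0, 12, 1], [-0.16, 0.037, 0, 0, 0, 16, 1], [-0.19, 0.044, 0, 0, 0, 20, 1], [-0.209, 0.048, 0, 0, 0, 20, 1], [-0.209, 0.048, 0, 0, 0, 20, 1], [-0.209, 0.048, 0, 0, 0, 20, 1]]
  ]
}}

```text
time_s: 2.3
tcp_pos: [0.6043, 0.2546, 0.2514]
eef_rot: [0.616, 0.788, 0.0, -0.001]
ft_force: [0.1, 0.8, 0.0]
width: 1.0
```

Run:
```python
from h import *
s=sense(); print(s["tcp_pos"],s["eef_rot"],s["joint_pos"].round(3))
M=R.from_quat(s["eef_rot"]).as_matrix(); print(M.round(3), "need tool:", M.T@(np.array([.6045,.252,.152])-s["tcp_pos"]))
p,W=cloud("wrist"); cv2.imwrite("pics/w1.png",p[:,:,::-1])
m=(W[...,2]>.178)&(W[...,2]<.19)&(np.hypot(W[...,0]-.6045,W[...,1]-.252)<.04)
print(m.sum(), cv2.minEnclosingCircle(W[m][:,:2].astype(np.float32)) if m.sum() else 0)
```

```text
[0.60430352 0.25461738 0.2513561 ] [ 6.15701133e-01  7.87979528e-01  1.90897097e-04 -5.84474776e-04] [-0.671  0.553  0.345  1.471 -0.197  1.151 -0.049]
[[-0.242  0.97  -0.001]
 [ 0.97   0.242  0.001]
 [ 0.001 -0.    -1.   ]] need tool: [-0.00270208 -0.00040068  0.09935322]
4342 ((0.6042115092277527, 0.2513797879219055), 0.028888357803225517)
```

View pics/w1.png

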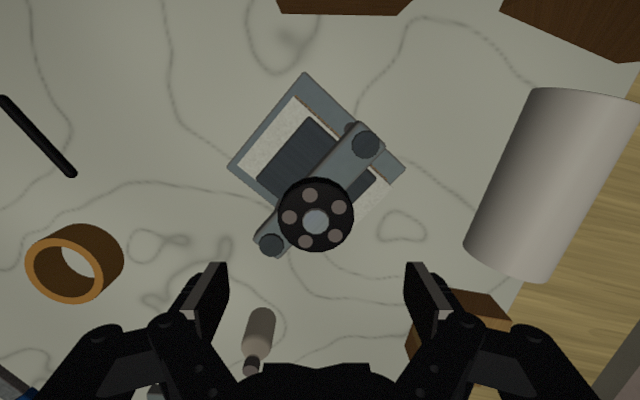

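The wrist view shows white paper under the plate. The wheel at pixel (316,215) is between the jaws, and its wrist-measured centre (0.6042, 0.2514) agrees with the other cameras. I'll go down, then close.

Request:
{"method": "servo_tool", "body": {
  "commands": [
    [[-0.003, 0, 0.02, 0, 0, 0, 1], [-0.003, 0, 0.04, 0, 0, 0, 1], [-0.003, 0, 0.06, 0, 0, 0, 1], [-0.003, 0, 0.075, 0, 0, 0, 1], [-0.003, 0, 0.087, 0, 0, 0, 1], [-0.003, 0, 0.096, 0, 0, 0, 1], [-0.003, 0, 0.1, 0, 0, 0, 1], [-0.003, 0, 0.1, 0, 0, 0, 1]]
  ]
}}

```text
time_s: 3.35
tcp_pos: [0.606, 0.2502, 0.1513]
eef_rot: [0.617, 0.787, -0.0, 0.0]
ft_force: [-0.0, -0.4, 0.5]
width: 1.0
```

Request:
{"method": "servo_tool", "body": {
  "commands": [
    [[0, 0, 0, 0, 0, 0, 0.75], [0, 0, 0, 0, 0, 0, 0.7], [0, 0, 0, 0, 0, 0, 0.6], [0, 0, 0, 0, 0, 0, 0.4], [0, 0, 0, 0, 0, 0, 0.2], [0, 0, 0, 0, 0, 0, 0], [0, 0, 0, 0, 0, 0, 0], [0, 0, 0, 0, 0, 0, 0]]
  ]
}}

```text
time_s: 4.35
tcp_pos: [0.6051, 0.25, 0.152]
eef_rot: [0.617, 0.787, -0.0, -0.001]
ft_force: [-5.6, -1.5, 7.7]
width: 0.659
```

Run:
```python
from h import *
s=sense(); print(s)
c=read_camera("scene"); a=c["pixels"][120:350,340:600,::-1]; a=cv2.resize(a,None,fx=2.5,fy=2.5)
cv2.imwrite("pics/s2.png",a)
```

```text
{'time_s': 4.35, 'joint_pos': array([-0.64860089,  0.63837886,  0.31541383,  1.60074131, -0.23151668,
        0.94054927, -0.01236598]), 'joint_velocities': array([-1.20894169e-03, -5.97937764e-05, -1.62415821e-03, -7.41643069e-04,
        3.85561299e-04, -1.38470093e-03, -1.06731171e-03]), 'joint_efforts': array([ 4.29302333e-01, -7.11800981e+01,  7.62413800e+00, -2.58140373e+01,
        2.36424536e-02, -1.93838976e+00,  4.13218501e-02]), 'tcp_pos': array([0.60511787, 0.2499997 , 0.15202905]), 'eef_rot': array([ 6.16706089e-01,  7.87193257e-01, -3.51674443e-04, -5.02070175e-04]), 'ft_force': array([-5.59211932, -1.47697732,  7.66066259]), 'moment': array([-0.21083796,  1.19120607, -0.02927232]), 'width': 0.6592282255817117}
```

View pics/s2.png

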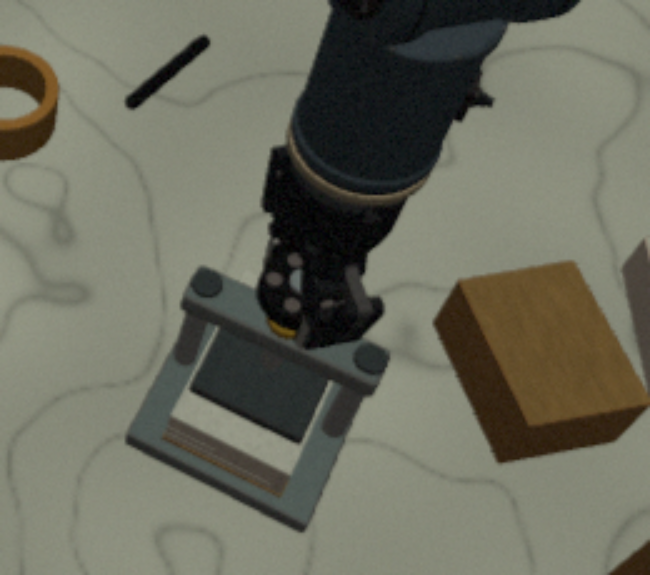

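The jaws stopped at 0.659, about 56 mm, so they hold the wheel. I'll turn anticlockwise, which is negative about the tool z axis, and rise 0.21 mm per degree. The first call is short.

Request:
{"method": "servo_tool", "body": {
  "commands": [
    [[0.001, 0, -0.0006, 0, 0, -3, 0], [0.001, 0, -0.0013, 0, 0, -6, 0], [0.001, 0, -0.0021, 0, 0, -10, 0], [0.001, 0, -0.0029, 0, 0, -14, 0], [0.001, 0, -0.0038, 0, 0, -18, 0], [0.001, 0, -0.0046, 0, 0, -22, 0], [0.001, 0, -0.0052, 0, 0, -25, 0], [0.001, 0, -0.0052, 0, 0, -25, 0]]
  ]
}}

```text
time_s: 5.4
tcp_pos: [0.6056, 0.2503, 0.1573]
eef_rot: [0.432, 0.902, -0.0, 0.0]
ft_force: [-2.9, -2.1, 6.2]
width: 0.663
```

Run:
```python
from h import *
s=sense(); print(s["tcp_pos"],s["ft_force"],s["moment"],s["width"],s["joint_pos"].round(2))
M=R.from_quat(s["eef_rot"]).as_matrix();print(np.degrees(np.arctan2(M[1,1],M[0,1])), M[:,2])
p,W=cloud("scene"); a=p[120:350,340:600,::-1]; a=cv2.resize(a,None,fx=2.5,fy=2.5)
cv2.imwrite("pics/s3.png",a)
```

```text
[0.60556982 0.25025973 0.15731217] [-2.91431272 -2.07852525  6.19137434] [-0.64262438  0.69664184  0.19432866] 0.6629827213013556 [-0.58  0.62  0.19  1.59 -0.14  0.94  0.34]
38.85354088896935 [-1.04122907e-04 -5.16306541e-04 -9.99999861e-01]
```

View pics/s3.png

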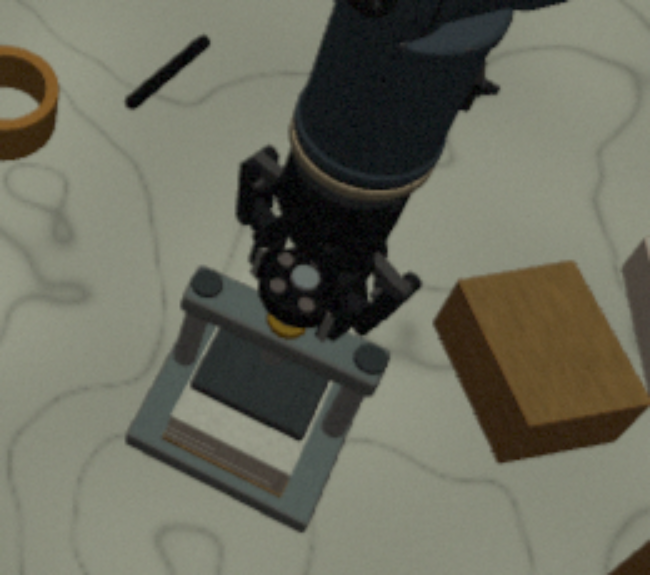

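The wheel's marks turned and it rose with the gripper, and the forces are small (about 7 N). I'll continue.

Request:
{"method": "servo_tool", "body": {
  "commands": [
    [[0, 0, -0.001, 0, 0, -5, 0], [0, 0, -0.0021, 0, 0, -10, 0], [0, 0, -0.0031, 0, 0, -15, 0], [0, 0, -0.0042, 0, 0, -20, 0], [0, 0, -0.0052, 0, 0, -25, 0], [0, 0, -0.0063, 0, 0, -30, 0], [0, 0, -0.0071, 0, 0, -34, 0], [0, 0, -0.0071, 0, 0, -34, 0]]
  ]
}}

```text
time_s: 6.45
tcp_pos: [0.6059, 0.2508, 0.1644]
eef_rot: [0.149, 0.989, 0.0, 0.0]
ft_force: [-1.7, -2.6, 6.0]
width: 0.662
```

Request:
{"method": "servo_tool", "body": {
  "commands": [
    [[0, 0, -0.0008, 0, 0, -4, 0], [0, 0, -0.0017, 0, 0, -8, 0], [0, 0, -0.0025, 0, 0, -12, 0], [0, 0, -0.0034, 0, 0, -16, 0], [0, 0, -0.0038, 0, 0, -18, 0], [0, 0, -0.0038, 0, 0, -18, 0], [0, 0, -0.0038, 0, 0, -18, 0], [0, 0, -0.0038, 0, 0, -18, 0]]
  ]
}}

```text
time_s: 7.45
tcp_pos: [0.606, 0.2512, 0.1681]
eef_rot: [-0.007, 1.0, 0.0, 0.001]
ft_force: [-2.1, -1.0, 6.5]
width: 0.664
```

Run:
```python
from h import *
s=sense(); print(s["tcp_pos"],s["ft_force"],s["moment"],s["width"],s["joint_pos"].round(2))
M=R.from_quat(s["eef_rot"]).as_matrix();print(np.degrees(np.arctan2(M[1,1],M[0,1])), M[:,2])
p,W=cloud("scene"); a=p[120:350,340:600,::-1]; a=cv2.resize(a,None,fx=2.5,fy=2.5)
cv2.imwrite("pics/s4.png",a)
```

```text
[0.60601675 0.25118946 0.16814428] [-2.13208569 -0.9861603   6.48107116] [-0.26479865  0.265922    0.05721361] 0.6644200540557365 [-0.43  0.6  -0.06  1.57  0.04  0.97  1.08]
90.77684876593153 [ 1.06624006e-03  2.09425059e-04 -9.99999410e-01]
```

View pics/s4.png

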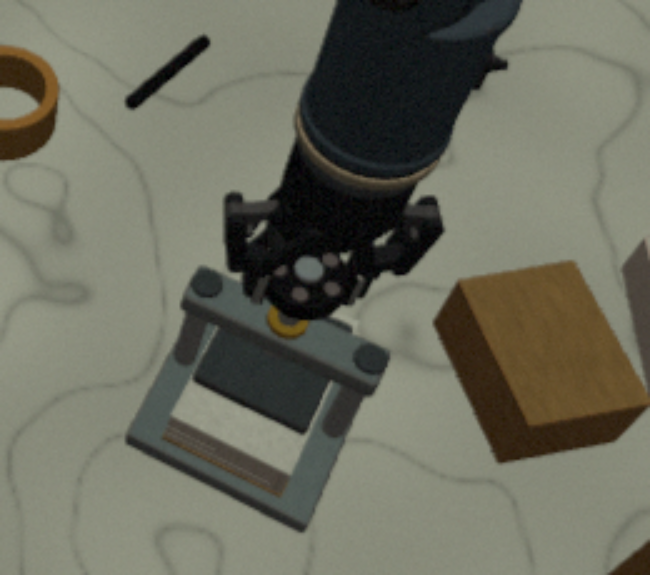

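The wheel turned with the gripper by about 77° (1.35 rad), and the plate visibly stands off the white pad. I'll release it, then retreat straight up.

Request:
{"method": "servo_tool", "body": {
  "commands": [
    [[0, 0, 0, 0, 0, 0, 0.75], [0, 0, 0, 0, 0, 0, 0.85], [0, 0, 0, 0, 0, 0, 1], [0, 0, 0, 0, 0, 0, 1], [0, 0, 0, 0, 0, 0, 1], [0, 0, 0, 0, 0, 0, 1], [0, 0, -0.005, 0, 0, 0, 1], [0, 0, -0.01, 0, 0, 0, 1]]
  ]
}}

```text
time_s: 8.5
tcp_pos: [0.6058, 0.2512, 0.1779]
eef_rot: [-0.007, 1.0, 0.0, 0.0]
ft_force: [0.8, -0.4, -0.7]
width: 0.996
```

Request:
{"method": "servo_tool", "body": {
  "commands": [
    [[0, 0, -0.02, 0, 0, 0, 1], [0, 0, -0.04, 0, 0, 0, 1], [0, 0, -0.06, 0, 0, 0, 1], [0.03, 0, -0.09, 0, 0, 0, 1], [0.07, 0, -0.1, 0, 0, 0, 1], [0.11, 0, -0.1, 0, 0, 0, 1], [0.12, 0, -0.1, 0, 0, 0, 1], [0.12, 0, -0.1, 0, 0, 0, 1]]
  ]
}}

```text
time_s: 9.5
tcp_pos: [0.4859, 0.2495, 0.2781]
eef_rot: [-0.008, 1.0, 0.0, 0.001]
ft_force: [0.6, 0.9, 0.6]
width: 1.0
```

Run:
```python
from h import *
s=sense(); print(s["time_s"],s["tcp_pos"],s["ft_force"],s["width"])
for n in ["scene","top","wrist"]:
    p,W=cloud(n); cv2.imwrite(f"pics/{n}5.png",p[:,:,::-1])
    for c in [(.6044,.252),(.5202,-.241)]:
        d=np.hypot(W[...,0]-c[0],W[...,1]-c[1]); m=(d<.027)&(d>.02)&(W[...,2]>.15)&(W[...,2]<.22)
        print(n,c,m.sum(),np.median(W[m][:,2]) if m.any() else 0)
```

```text
9.5 [0.48589425 0.24951522 0.27805017] [0.60012616 0.94623027 0.61272051] 1.0002753015854993
scene (0.6044, 0.252) 335 0.20023617016330686
scene (0.5202, -0.241) 252 0.16944306348233557
top (0.6044, 0.252) 325 0.19988093060116363
top (0.5202, -0.241) 343 0.16866942066504564
wrist (0.6044, 0.252) 1049 0.19903122222435993
wrist (0.5202, -0.241) 0 0
```

View pics/scene5.png

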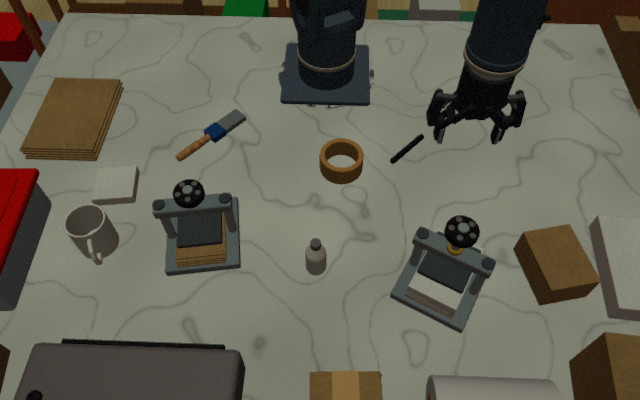

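The wheel on the white-pad press, at pixel (462,232), now has its top at 0.200 m. That is a rise of 16 mm, or about 1.34 rad. The other wheel, at (188,193), is unchanged, and the arm is clear and still.

```bash
python3 -c "
from bench import *
print(finish_job())"
```

```text
the job is handed in; nothing more can be done
None
```

I opened the white-pad press and handed the job in at about 9.7 s of the 32 s allowed. I gripped its handwheel from above, turned it about 77° (1.35 rad) anticlockwise while rising with it, let go and moved the arm clear.

**White-pad press:** the wheel top rose from 0.184 m to about 0.200 m, a 16 mm lift (about 1.34 rad) against the 12 mm needed. The scene and top cameras agreed within about 0.5 mm before and after. The wrist camera read 0.199 m after.

**Cardboard press:** the wheel top stayed at 0.169 m in both cameras that see it, so it is still shut.

**Arm:** the gripper was open and clear of everything, with about 1 N or less on the tool. Force readings stayed below about 10 N throughout.

No check failed. I did not measure the wheel's speed directly; I last measured it about a second after letting go, and it was still raised.

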